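# Push a worn bushing out of its bearing block from below

## Robot

A 6-joint arm with a two-finger parallel gripper is mounted at the origin on the work surface; the furniture and walls round the work are solid. World frame = base frame: x ahead of the robot, y to its left, z up, the work surface at z = 0. Lengths are in m, angles in rad, forces in N, time in s.
With the tool pointing down it reaches from about 0.275 to 0.825 m from the base axis. Payload 5.2 kg.
Tool frame: the origin (TCP) lies at the very end of the fingers, on their centre line; the grasp point (between the pads) lies 19 mm behind it; z points along the fingers, y is the direction in which the jaws open and shut (so a half turn about z gives the same grasp; the last joint's range is limited). The gripper opens to 93 mm and grips with 3 to 60 N. Pads are 15 mm wide; open, the fingers measure 128 mm over their backs; the gripper's body (75 mm by 188 mm) begins 65 mm behind the grasp point.
Start: joints at [-1.527, 0.259, 1.535, -0, 1.348, -0.203], TCP at [0.134, -0.533, 0.219] pointing down, gripper open.
Joint ranges: [-3.14, 3.14], [-0.91, 2.08], [0.19, 2.58], [-1.22, 4.36], [0.22, 2.71], [-3.12, 3.12]. Speed limits (rad/s): [2.57, 2.57, 3.14, 3.14, 3.14, 3.14].

## Interface

Orientations are given as a unit quaternion [x, y, z, w].
In Python, from workcell import ctrl, get_image gives the robot as it stands.
- The arm moves only by the tool jog_arm, never from a script. Its argument "increments" is a list that holds one entry, the list of rows, each a list of 4 numbers: the shift along the tool's x, y, z in mm, then the turn about the tool's z in rad. In form: [[[x, y, z, turn], ...]]. A call has 1 to 5 rows; each row is the pose to reach, as a shift and turn from the pose measured when the call began, along the tool's axes at that moment; what a row does not reach only later rows make up. A row lasts 1/12 s, in which the tool goes at most 41.7 mm and 7.16 degrees, less where a joint would pass 70% of its speed; a pose out of reach is approached as far as the arm can. A call with a gripper value outside its range is refused whole. "fingers" is the finger opening in mm, from 0 to 93, set as the call begins (left out, the last holds). The fingers move at their own pace and stop on an object; "grip_force" is the grip in N (left out, the last holds). Time passes only in rows, so rows that repeat a pose let the fingers close. It gives the time, the measured TCP pose, the force and the opening at its end, in the units of the state.
- ctrl.observe(): the state, without advancing time (a new reading comes with each control period).
- get_image(name): name is "scene" or "top"; returns a dict with "frame" (400x640x3 uint8, blue, green, red), "z_map" (400x640 float32, m along the optical axis (not along the pixel's ray), 0 where there is no reading), "intrinsics" (3x3 intrinsics, pixels), "D" ([k1, k2, p1, p2, k3] as OpenCV has them; the pictures are not rectified), "rvec" (rotation vector, rad) and "tvec" (3), from world to camera coordinates, as OpenCV has them. Camera axes: x right, y down, z forward; pixel columns grow to the right and rows downward; lengths in m; the calibration is good to about 2 mm. A picture is of the moment at which its call begins.
- ctrl.sign_off(): hands the job in, once; it reports no verdict.
The state is a dict: "time_s": time; "q": joint angles; "qd": joint speeds; "joint_efforts": joint torques, N m; "tcp_pos": TCP position; "ee_rot": TCP orientation; "contact_force": force on the tool from outside, world axes, zero at the start; "torque": the same for the moment, N m; "gripper_width": opening from 0.0 (shut) to 1.0 (fully open).
Only numpy, scipy, OpenCV 4.12 (cv2) and the standard library are available. Lean on these libraries where they do the work, as an engineer would, in place of code of your own. Each camera call takes 0.05 s, during which the arm holds its last target.

## Task

Push the brass bushing up out of the blue bearing block from below: take the yellow C-shaped push-out tool by its black grip, slide its foot under the block and lift, so that its steel tip passes through the access hole and raises the bushing until most of it stands out of the top. Then stand the push-out tool back upright on its black mat, and pull the raised bushing out and set it standing upright in the grey tray. Leave the two rolls of tape where they are.

Things in the scene. Friction and masses are not known exactly. Their poses are not given: they have to be found in the camera images.
- block: blue bearing block fixed to the bench, 100 (x) by 80 (y) by 95 mm high; origin on the bench under its centre, z up. Bolted flanges reach 63 mm to either side in x, 15 mm high. Under its deck a tunnel runs along its y axis, open at both ends, 60 mm wide and 56 mm high; enter from -y, the mat's side. A bore for the bushing, 33 mm wide, is sunk from the top, on the z axis
- block_hole (a point): centre of the lower mouth of the access hole, on the block's axis, 56 mm above the bench; axes as the block's. The hole, 20 mm wide, leads up through the bore's ledge, whose top is at height 62 mm and carries the bushing
- bushing_center (a point): centre (half-way up, on the axis) of the brass bushing, a cylinder 32 mm in diameter and 32 mm high, 80 g; its z is the cylinder's axis. At first its top is 1 mm below the block's top. Two spring plungers near the top of the bore (height 90 mm) squeeze it: it takes about 4 to 10 N to slide it, and it stays at the height where it is left
- bushing: the same bushing; origin at the centre of its lower face, 16 mm below bushing_center. Its small dark bore (9 mm) is too narrow for the tool's tip
- push_tool: yellow C-shaped push-out tool, 220 g, 193 mm high; origin on its underside, straight below tip and grip; it points along its +y. The foot, 36 mm wide and 8 mm thick, runs from y = +16 to -84 mm; a cross-piece 64 mm wide at y = -64 to -90; an upright, 20 mm wide, at y = -64 to -78; the upper arm goes back from it over the tip, at heights 134 to 148 mm. It stands on the mat at first
- tool_tip (a point): centre of the top of the tool's upright steel tip, 40 mm above the tool's underside, 12 mm in diameter, 32 mm above the foot; axes as the tool's. When the foot's top meets the underside of the block's deck, the bushing has risen 26 mm
- tool_grip (a point): centre of the tool's black upright grip, 20 by 20 mm, 45 mm high (148 to 193 mm above the underside), straight above the tip, sides along the tool's x and y; axes as the tool's. The tool's centre of mass lies about 38 mm to -y of it
- tool_foot (a point): centre of the tool's footprint on its underside, 37 mm to -y of the tip axis
- mat_center (a point): centre of the top of the black rubber mat, 120 mm (x) by 170 mm (y), 3 mm thick, fixed to the bench; axes along its sides
- tray: grey parts tray, fixed, 110 by 110 mm, 18 mm high, walls 4 mm; origin on the bench under its centre; inner floor about 4 mm above the bench
- tape_roll_brown: roll of brown packing tape lying flat, 104 by 111 by 48 mm, origin under its centre; bystander
- masking_roll: roll of pale masking tape lying flat, 96 by 95 by 25 mm, origin under its centre; bystander

How it is judged:
On the way:
1. the push-out tool's tip has raised the bushing at least 12 mm in its bore, from below (z of bushing in the frame of block above 0.074 m and horizontal distance between bushing and block below 0.006 m and contact force between push_tool and bushing above 0.3 N and z of tool_tip in the frame of block above 0.07 m and horizontal distance between tool_tip and block below 0.01 m), for 0.1 s.
At the end, for the whole second after the job is handed in: The bushing stands upright (within 0.15 rad) on the tray floor, within 40 mm of the tray centre along each tray axis; the push-out tool stands upright (within 0.1 rad) on the mat, its foot centre within 45 mm of the mat centre; both at rest and released (horizontal distance between tool_foot and mat_center below 0.045 m and height (world z) of tool_foot below 0.007 m and angle between push_tool's own z axis and vertical below 0.1 rad and linear speed of each of push_tool, bushing below 0.02 m/s and x of bushing in the frame of tray between -0.04 and 0.04 m and y of bushing in the frame of tray between -0.04 and 0.04 m and height (world z) of bushing below 0.01 m and angle between bushing's own z axis and vertical below 0.15 rad); the robot touches nothing.
It fails at once if the roll of tape is moved more than 25 mm (distance of tape_roll_brown from where it was at the start of the episode above 0.025 m).
It fails at once if the masking tape is moved more than 25 mm (distance of masking_roll from where it was at the start of the episode above 0.025 m).
It also fails if it takes over 59 s, if anything falls off the work surface, if the arm or the gripper's body presses on something with over 40 N, if the wrist force passes 120 N, or if a joint passes its speed limit or range.

## Working session

There is one attempt and no reset: what is moved stays moved. The work goes in short steps, Python scripts to look and compute and a tool call to move; the robot and the scene stay as the last step left them, time stands still between calls to the robot, and variables do not carry over. Pictures are saved under pics/ and viewed, and the job is handed in when it is done.

Besides the shell and the picture viewer there is one more tool, called after "Request:" as name(argument=value, ...), one argument or row to a line, values as JSON. jog_arm: Moves the arm, as the interface text tells. Its arguments: {"type":"object","properties":{"increments":{"type":"array","items":{"type":"array","items":{"type":"array","items":{"type":"number"}}}},"fingers":{"type":"number"},"grip_force":{"type":"number"}},"required":["increments"]}

```bash
ls; mkdir -p pics
cat > h.py <<'E'
import numpy as np, cv2
from workcell import ctrl, get_image
from scipy.spatial.transform import Rotation as R
def cam(n):
    d=get_image(n); d={k:(np.array(v)) for k,v in d.items()}; np.savez(''+n+'.npz',**d); return d
def load(n): return dict(np.load(''+n+'.npz'))
def px2w(d,pts,z=None):
    "pixels->world, with depth map (z None) or on plane world z"
    pts=np.array(pts,float).reshape(-1,2)
    n=cv2.undistortPoints(pts.reshape(-1,1,2),d['intrinsics'],d['D']).reshape(-1,2)
    Rm=cv2.Rodrigues(d['rvec'])[0]; t=d['tvec'].ravel(); out=[]
    c=-Rm.T@t
    for (u,v),(a,b) in zip(pts,n):
        ray=Rm.T@np.array([a,b,1])
        if z is None:
            s=d['z_map'][int(round(v)),int(round(u))]
        else: s=(z-c[2])/ray[2]
        out.append(c+s*ray)
    return np.array(out)
def w2px(d,P): return cv2.projectPoints(np.array(P,float).reshape(-1,3),d['rvec'],d['tvec'],d['intrinsics'],d['D'])[0].reshape(-1,2)
def cloud(d):
    v,u=np.mgrid[0:400,0:640]; pts=np.stack([u,v],-1).reshape(-1,1,2).astype(float)
    n=cv2.undistortPoints(pts,d['intrinsics'],d['D']).reshape(-1,2)
    s=d['z_map'].reshape(-1,1); P=np.c_[n,np.ones(len(n))]*s
    Rm=cv2.Rodrigues(d['rvec'])[0]
    W=(P-d['tvec'].ravel())@Rm; W[s.ravel()==0]=np.nan
    return W.reshape(400,640,3)
E
python3 - <<'E'
from h import *
print(ctrl.observe())
for n in('scene','top'):
    d=cam(n); cv2.imwrite(f'pics/{n}0.png',d['frame']); Rm=cv2.Rodrigues(d['rvec'])[0]; print(n,-Rm.T@d['tvec'].ravel(),Rm[2])
E
```

```text
pics
{'time_s': 0.0, 'q': array([-1.52679655e+00,  2.59355916e-01,  1.53603278e+00, -8.85136925e-06,
        1.34797676e+00, -2.02820493e-01]), 'qd': array([ 4.62601018e-04, -8.05195674e-04, -1.79526965e-03,  2.14753902e-04,
       -2.05259900e-05, -1.59513352e-03]), 'joint_efforts': array([ 4.54100955e-04, -4.37310612e+01, -2.84006006e+01,  7.18851993e-02,
        4.12577041e-02, -1.26267341e-04]), 'tcp_pos': array([ 0.13436252, -0.5328029 ,  0.21783093]), 'ee_rot': array([ 9.92394119e-01,  1.23098040e-01,  6.60137418e-05, -8.83950990e-04]), 'contact_force': array([-0.41906152,  0.60363761, -0.22283903]), 'torque': array([-0.00527627,  0.00235613, -0.00603455]), 'gripper_width': 1.0034024475273087}
scene [-0.08228795  0.49000913  0.65230165] [ 0.5578589  -0.63844506 -0.53026536]
top [ 0.29089026 -0.15329915  1.01558551] [ 0.16917749  0.03679099 -0.98489867]
```

View pics/scene0.png

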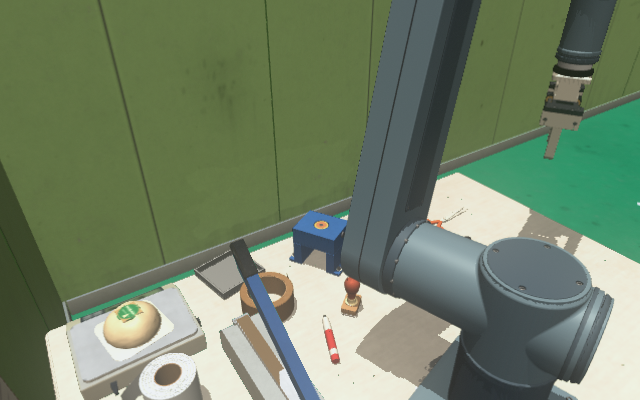

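View pics/top0.png

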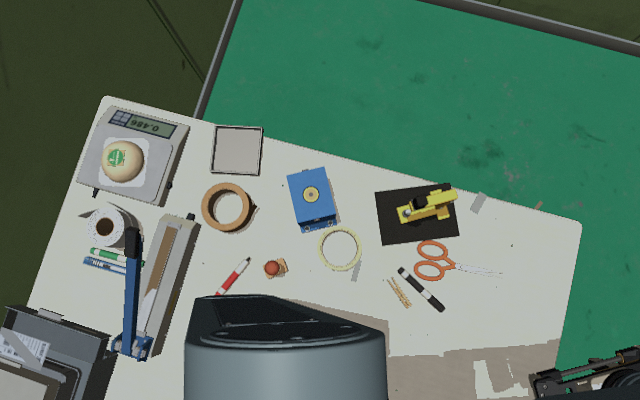

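The top view shows the block at about (312,197), the tool on its mat near (417,214), the tray at (238,150), the brown roll at (228,208) and the masking roll at (340,249). I'll enlarge the mat and block next.

Run:
```python
from h import *
d=load('top'); f=d['frame']
a=cv2.resize(f[160:260,365:485],None,fx=6,fy=6,interpolation=cv2.INTER_CUBIC); cv2.imwrite('pics/t1.png',a)
a=cv2.resize(f[110:270,200:370],None,fx=4.4,fy=3.7*4.4/4.4,interpolation=cv2.INTER_CUBIC)
a=cv2.resize(f[155:245,270:370],None,fx=6,fy=6,interpolation=cv2.INTER_CUBIC); cv2.imwrite('pics/t2.png',a)
W=cloud(d)
np.set_printoptions(precision=4,suppress=True)
for n,m in dict(tooltop=(W[...,2]>.125)&(W[...,0]>.25),).items():
    pass
# heights near tool
sub=W[180:235,380:465]
print((sub[::3,::3,2]*1000).round().astype(int))
```

```text
[[                   0                    3                   -1
                     0                    1                    0
                    -2                    1                    0
                     1                    1                    2
                     1                   -4                   -3
                    -3                 -745                 -744
                  -744                 -734                 -741
                  -732                 -743                 -739
                  -735                 -739                 -744
                  -739                 -732]
 [                   3                    2                    0
                    -2                    4                    2
                     1                   -2                    0
                     2                    0                    3
                     0                   -1                    0
                    -2                    3                    0
                     2                   -4                 -736
               
[... 10231 characters left out ...]
      3]
 [                   1                    4                    1
                     6                    3                    2
                     4                    3                    3
                     1                    5                    4
                     5                    6                    3
                     3                    5                    2
                     2                    5                    5
                     5                    5                    6
                     4                    1                    3
                     1                    3]]<stdin>:12: RuntimeWarning: invalid value encountered in cast
```

View pics/t1.png

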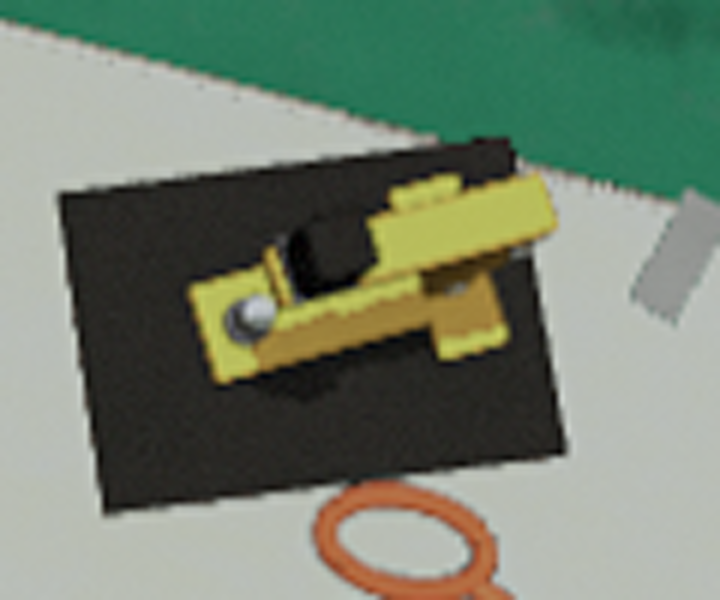

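View pics/t2.png

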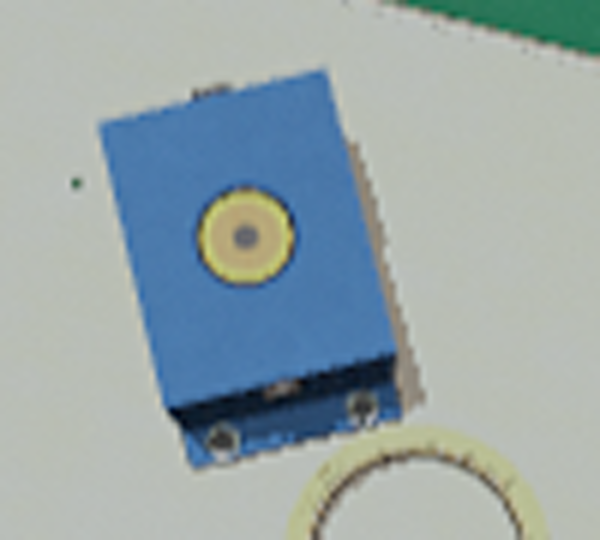

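Run:
```python
from h import *
np.set_printoptions(precision=4,suppress=True)
d=load('top')
c=lambda p,o:(np.array(p,float)+.5)/6-.5+o
T=lambda p:c(p,[365,160]); B=lambda p:c(p,[270,155])
def ang(v): return np.degrees(np.arctan2(v[1],v[0]))
b=px2w(d,B([(100,122),(325,70),(397,355),(170,410)]),.095); print('block corners',b,'c',b.mean(0))
for i in range(4): e=b[(i+1)%4]-b[i]; print(np.linalg.norm(e),ang(e))
print('bush',px2w(d,B([(246,236)]),.094))
m=px2w(d,T([(60,195),(512,140),(567,452),(105,515)]),.003); print('mat',m,m.mean(0))
for i in range(4): e=m[(i+1)%4]-m[i]; print(np.linalg.norm(e),ang(e))
print('tip',px2w(d,T([(255,314)]),.043))
W=cloud(d)
for n,(lo,hi,x0,x1,y0,y1) in dict(grip=(.185,.21,380,465,175,235),arm=(.145,.16,380,465,175,235),blk=(.085,.105,280,350,155,240),foot=(.008,.02,380,465,175,235)).items():
    s=W[y0:y1,x0:x1].reshape(-1,3); s=s[(s[:,2]>lo)&(s[:,2]<hi)]; r=cv2.minAreaRect(s[:,:2].astype(np.float32)*1000)
    print(n,len(s),s.mean(0),r)
# tool foot edges
print('foot front corners', px2w(d,T([(190,290),(222,383)]),.011)); 
print('cross piece corners', px2w(d,T([(508,337),(442,360)]),.011))
print('arm far corners',px2w(d,T([(548,174),(558,230),(365,215),(378,280)]),.151))
print('grip',px2w(d,T([(318,213),(373,240),(345,282),(290,250)]),.196),px2w(d,T([(333,250)]),.196))
```

```text
block corners [[ 0.4859 -0.059   0.095 ]
 [ 0.5046 -0.1349  0.095 ]
 [ 0.4077 -0.1602  0.095 ]
 [ 0.3883 -0.085   0.095 ]] c [ 0.4466 -0.1098  0.095 ]
0.07819217114973202 -76.16308684794313
0.10012810628223937 -165.38562540090487
0.0776275957130735 104.4251820451779
0.10093429668483107 14.93101384188127
bush [[ 0.4474 -0.1091  0.094 ]]
mat [[ 0.4685 -0.2461  0.003 ]
 [ 0.4909 -0.4125  0.003 ]
 [ 0.3762 -0.4288  0.003 ]
 [ 0.3515 -0.2618  0.003 ]] [ 0.4218 -0.3373  0.003 ]
0.16794111546674084 -82.3494178586244
0.11586735378633428 -171.90450024271965
0.16884844173838037 98.40544429786638
0.11808834580780826 7.65400792139014
tip [[ 0.4199 -0.3104  0.043 ]]
grip 137 [ 0.4195 -0.3116  0.1952] ((420.2537536621094, -312.44952392578125), (19.710142135620117, 19.95030975341797), 15.844735145568848)
arm 378 [ 0.431  -0.3509  0.1515] ((428.74310302734375, -342.65087890625), (21.474637985229492, 90.73680877685547), 16.371984481811523)
blk 1978 [ 0.4453 -0.1093  0.0951] ((446.1470031738281, -108.98075866699219), (108.19802856445312, 79.74645233154297), 14.537345886230469)
foot 540 [ 0.4236 -0.347   0.0116] ((425.18304443359375, -338.1353454589844), (101.01990509033203, 141.1828155517578), 9.14482307434082)
foot front corners [[ 0.4327 -0.2922  0.011 ]
 [ 0.399  -0.3033  0.011 ]]
cross piece corners [[ 0.4168 -0.4067  0.011 ]
 [ 0.4082 -0.3827  0.011 ]]
arm far corners [[ 0.4509 -0.3856  0.151 ]
 [ 0.4331 -0.3881  0.151 ]
 [ 0.4372 -0.3278  0.151 ]
 [ 0.4167 -0.3314  0.151 ]]
grip [[ 0.4301 -0.3048  0.196 ]
 [ 0.4221 -0.321   0.196 ]
 [ 0.4095 -0.3124  0.196 ]
 [ 0.4188 -0.2963  0.196 ]] [[ 0.419  -0.3091  0.196 ]]
```

```bash
cat >> h.py <<'E'
def go(pos,yawdeg=None):
    "row (mm, rad) to bring TCP to pos with tool x at yawdeg, from the current state"
    s=ctrl.observe(); Rt=R.from_quat(s['ee_rot']).as_matrix()
    x=Rt[:,0]; y0=np.degrees(np.arctan2(x[1],x[0]))
    d=Rt.T@(np.array(pos)-s['tcp_pos'])*1000
    t=0 if yawdeg is None else -np.radians(yawdeg-y0)
    print('t',round(s['time_s'],2),'tcp',s['tcp_pos'].round(4),'yaw',round(y0,2),'F',s['contact_force'].round(1),'w',round(s['gripper_width']*93,1)); print('row',d.round(1),round(t,4))
E
python3 - <<'E'
from h import *
np.set_printoptions(precision=4,suppress=True)
go([.420,-.3115,.225],16); go([.420,-.3115,.157],16)
d=load('top'); W=cloud(d)
f=d['frame']
a=cv2.resize(f[110:270,190:370],None,fx=4.4,fy=3.7,interpolation=cv2.INTER_CUBIC)
cv2.imwrite('pics/t3.png',cv2.resize(f[115:240,195:275],None,fx=4.8,fy=4.8,interpolation=cv2.INTER_CUBIC))
# masking roll, brown roll in block frame
c=np.array([.4465,-.1093]);a=np.radians(14.7);M=np.array([[np.cos(a),np.sin(a)],[-np.sin(a),np.cos(a)]])
for n,p,z in (('mask',(340,249),.025),('brown',(226.5,208),.048),('tray',(238,150.5),.018)):
    w=px2w(d,[p],z)[0]; print(n,w,M@(w[:2]-c))
E
```

```text
t 0.1 tcp [ 0.1343 -0.5329  0.2179] yaw 14.14 F [-0.3  0.2 -0.5] w 92.9
row [ 331.1 -144.9   -6.7] -0.0325
t 0.1 tcp [ 0.1343 -0.5329  0.2179] yaw 14.14 F [-0.3  0.2 -0.5] w 92.9
row [ 331.1 -144.8   61.2] -0.0325
mask [ 0.3414 -0.1704  0.025 ] [-0.1172 -0.0325]
brown [0.423  0.0711 0.048 ] [0.023  0.1805]
tray [0.5569 0.0586 0.018 ] [0.1494 0.1344]
```

View pics/t3.png

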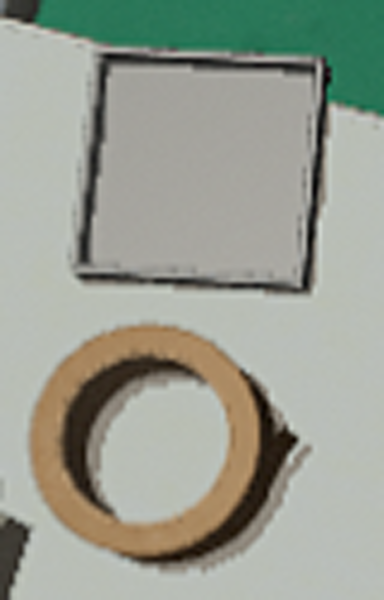

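The crop shows the tray rim corners at about (97,50), (328,62), (310,292) and (75,278), so its centre is near full-image (237,150). The brown roll sits just below it. I'm moving above the grip.

Request:
jog_arm(
  increments=[
    [[80,-35,-7,-0.01],[115,-50,-7,-0.02],[155,-68,-7,-0.03],[195,-85,-7,-0.0325],[235,-103,-7,-0.0325]],
  ],
  fingers=60,
)

```text
time_s: 0.52
tcp_pos: [0.2997, -0.404, 0.2246]
ee_rot: [0.99, 0.139, 0.0, -0.001]
contact_force: [0.4, -0.8, 0.5]
gripper_width: 0.696
```

Request:
jog_arm(
  increments=[
    [[40,-17,0,0],[70,-31,0,0],[90,-39,0,0],[96,-42,0,0],[96,-42,0,0]],
  ],
)

```text
time_s: 0.93
tcp_pos: [0.3814, -0.3358, 0.2245]
ee_rot: [0.99, 0.14, -0.0, -0.001]
contact_force: [-1.0, -0.5, 0.3]
gripper_width: 0.646
```

Run:
```python
from h import *
go([.420,-.3115,.225],16); go([.420,-.3115,.157],16)
d=cam('scene'); cv2.imwrite('pics/s1.png',d['frame'])
d=cam('top'); cv2.imwrite('pics/t4.png',cv2.resize(d['frame'][130:280,330:530],None,fx=4,fy=4,interpolation=cv2.INTER_CUBIC))
```

```text
t 0.93 tcp [ 0.3814 -0.3358  0.2245] yaw 16.15 F [-1.  -0.5  0.3] w 60.0
row [ 43.9 -12.6  -0.5] 0.0026
t 0.93 tcp [ 0.3814 -0.3358  0.2245] yaw 16.15 F [-1.  -0.5  0.3] w 60.0
row [ 43.9 -12.4  67.5] 0.0026
```

View pics/s1.png

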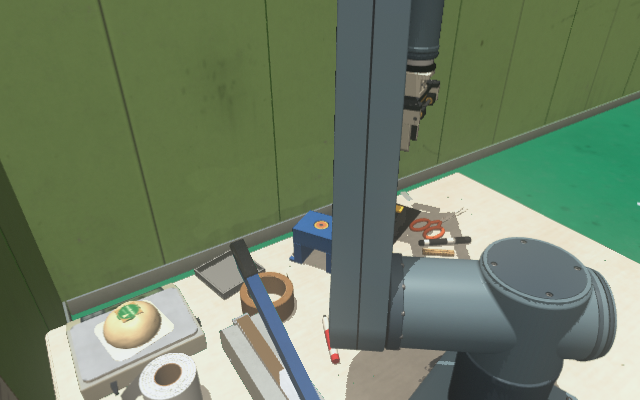

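View pics/t4.png

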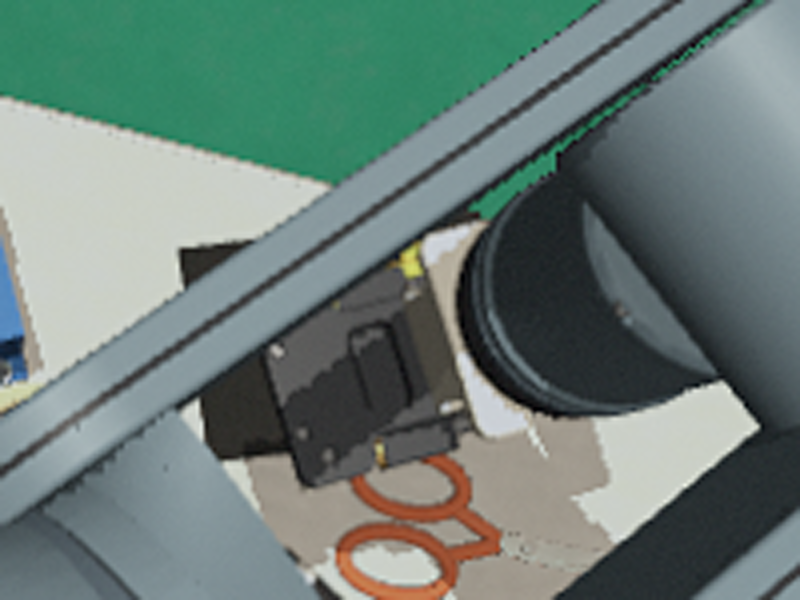

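The arm hides the tool in both views; the gripper is short of the grip, as measured. I'll finish the approach and descend by numbers.

Request:
jog_arm(
  increments=[
    [[30,-9,0,0],[44,-12.5,0,0],[44,-12.5,0,0],[44,-12.5,0,0],[44,-12.5,0,0]],
  ],
)

```text
time_s: 1.45
tcp_pos: [0.4175, -0.3146, 0.2243]
ee_rot: [0.99, 0.138, -0.001, -0.001]
contact_force: [-0.9, -0.3, -0.8]
gripper_width: 0.646
```

Run:
```python
from h import *
go([.420,-.3115,.157],16)
```

```text
t 1.45 tcp [ 0.4175 -0.3146  0.2243] yaw 15.91 F [-0.9 -0.3 -0.8] w 60.1
row [ 3.3 -2.2 67.3] -0.0016
```

Request:
jog_arm(
  increments=[
    [[3.3,-2.2,15,0],[3.3,-2.2,35,0],[3.3,-2.2,55,0],[3.3,-2.2,65,0],[3.3,-2.2,67,0]],
  ],
)

```text
time_s: 1.87
tcp_pos: [0.4181, -0.3112, 0.1553]
ee_rot: [0.99, 0.138, -0.002, -0.003]
contact_force: [-0.9, -0.1, 0.1]
gripper_width: 0.645
```

Request:
jog_arm(
  increments=[
    [[0,0,3,0],[0,0,3,0]],
  ],
)

```text
time_s: 2.03
tcp_pos: [0.4176, -0.3117, 0.1523]
ee_rot: [0.991, 0.137, -0.002, -0.003]
contact_force: [-0.8, 0.6, -0.6]
gripper_width: 0.647
```

Run:
```python
from h import *
go([.420,-.3115,.157],16)
```

```text
t 2.03 tcp [ 0.4176 -0.3117  0.1523] yaw 15.78 F [-0.8  0.6 -0.6] w 60.2
row [ 2.3  0.4 -4.7] -0.0039
```

Request:
jog_arm(
  increments=[
    [[2.3,0.4,-4.7,0],[2.3,0.4,-4.7,0],[2.3,0.4,-4.7,0]],
  ],
)

```text
time_s: 2.28
tcp_pos: [0.4207, -0.3122, 0.1583]
ee_rot: [0.991, 0.137, -0.002, -0.002]
contact_force: [0.1, 0.3, 0.2]
gripper_width: 0.645
```

Request:
jog_arm(
  increments=[
    [[0,0,0,0],[0,0,0,0],[0,0,0,0],[0,0,0,0],[0,0,0,0]],
  ],
  fingers=0,
  grip_force=45,
)

```text
time_s: 2.7
tcp_pos: [0.4206, -0.3121, 0.1582]
ee_rot: [0.991, 0.137, -0.002, -0.002]
contact_force: [-0.1, -0.4, -0.4]
gripper_width: 0.336
```

Request:
jog_arm(
  increments=[
    [[0,0,0,0],[0,0,0,0],[0,0,0,0]],
  ],
)

```text
time_s: 2.95
tcp_pos: [0.4206, -0.3119, 0.1581]
ee_rot: [0.991, 0.137, -0.002, -0.002]
contact_force: [-0.2, 0.1, -0.6]
gripper_width: 0.211
```

Request:
jog_arm(
  increments=[
    [[0,0,0,0],[0,0,0,0],[0,0,0,0]],
  ],
)

```text
time_s: 3.2
tcp_pos: [0.4206, -0.3119, 0.1581]
ee_rot: [0.991, 0.137, -0.002, -0.002]
contact_force: [1.0, 0.7, 0.4]
gripper_width: 0.211
```

Request:
jog_arm(
  increments=[
    [[0,0,-5,0],[0,0,-10,0],[0,0,-20,0],[0,0,-30,0],[0,0,-30,0]],
  ],
)

```text
time_s: 3.62
tcp_pos: [0.4218, -0.3132, 0.1909]
ee_rot: [0.991, 0.137, -0.0, -0.0]
contact_force: [0.9, -1.1, -1.7]
gripper_width: 0.213
```

Run:
```python
from h import *
go([.420,-.3115,.157],16)
d=cam('scene'); cv2.imwrite('pics/s2.png',d['frame'])
d=cam('top'); cv2.imwrite('pics/t5.png',cv2.resize(d['frame'][130:280,330:530],None,fx=4,fy=4,interpolation=cv2.INTER_CUBIC))
```

```text
t 3.62 tcp [ 0.4218 -0.3132  0.1909] yaw 15.79 F [ 0.9 -1.1 -1.7] w 19.8
row [-1.2 -2.1 33.9] -0.0036
```

View pics/t5.png

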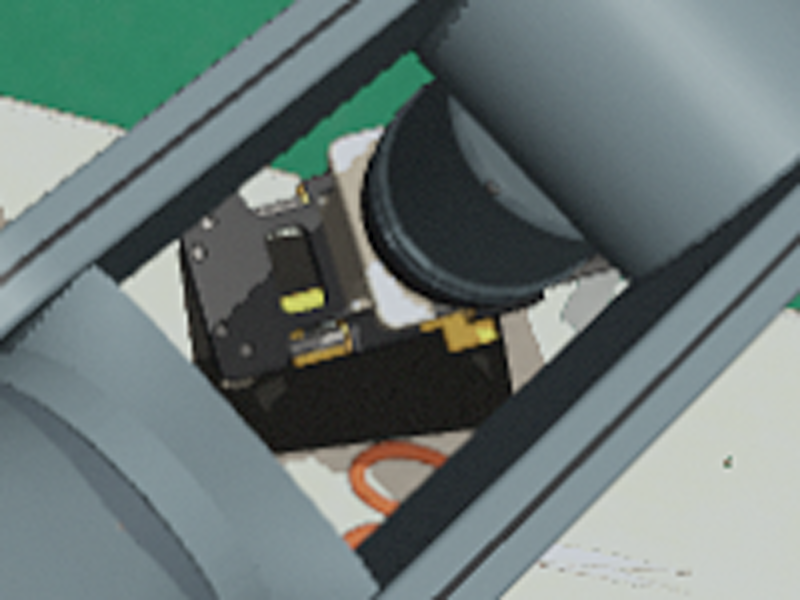

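View pics/s2.png

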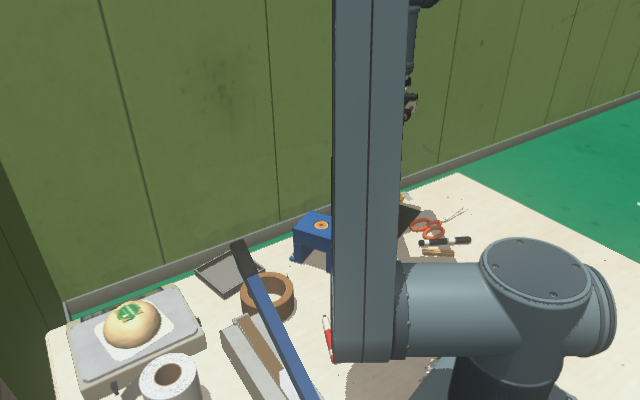

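Run:
```python
from h import *
go([.4871,-.2644,.1909],14.5)
```

```text
t 3.72 tcp [ 0.421  -0.3124  0.189 ] yaw 15.79 F [-0.7  0.3 -2.2] w 19.7
row [ 76.7 -28.3  -1.9] 0.0225
```

Request:
jog_arm(
  increments=[
    [[15,-6,0,0.005],[32,-12,0,0.015],[52,-19,0,0.02],[68,-25,0,0.0225],[77,-28,-1,0.0225]],
  ],
)

```text
time_s: 4.13
tcp_pos: [0.4884, -0.2631, 0.1893]
ee_rot: [0.992, 0.127, -0.001, -0.002]
contact_force: [-0.3, -0.6, -1.8]
gripper_width: 0.215
```

Request:
jog_arm(
  increments=[
    [[3,-1,0,0],[3,-1,0,0]],
  ],
)

```text
time_s: 4.3
tcp_pos: [0.4913, -0.2608, 0.189]
ee_rot: [0.992, 0.127, -0.002, -0.002]
contact_force: [-0.1, -0.3, -1.6]
gripper_width: 0.212
```

Run:
```python
from h import *
go([.4871,-.2644,.163],14.5)
d=cam('scene'); cv2.imwrite('pics/s3.png',cv2.resize(d['frame'][150:300,220:440],None,fx=3.6,fy=3.6,interpolation=cv2.INTER_CUBIC))
d=cam('top'); cv2.imwrite('pics/t6.png',cv2.resize(d['frame'][100:280,270:510],None,fx=3.3,fy=3.3,interpolation=cv2.INTER_CUBIC))
```

```text
t 4.3 tcp [ 0.4913 -0.2608  0.189 ] yaw 14.64 F [-0.1 -0.3 -1.6] w 19.7
row [-4.9  2.5 26. ] 0.0024
```

View pics/t6.png

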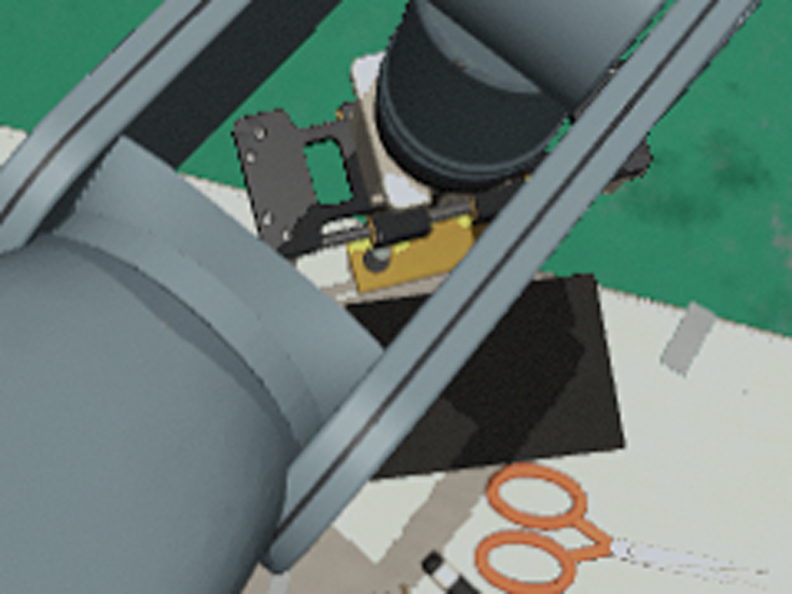

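View pics/s3.png

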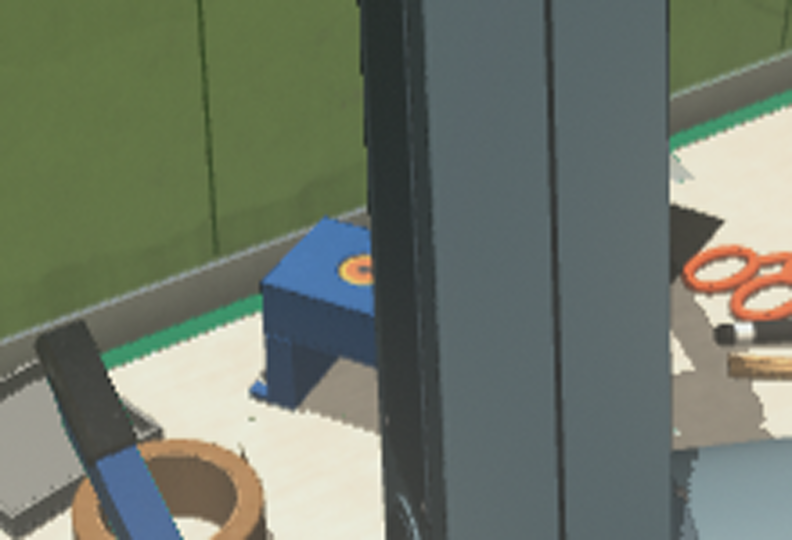

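The top view shows the held tool's tip at crop (377,260) and its foot from (348,255) to (475,265), with no sag visible. I'll check the tip against the TCP.

Run:
```python
from h import *
np.set_printoptions(precision=4,suppress=True)
d=load('top'); f=d['frame']
cv2.imwrite('pics/t7.png',cv2.resize(f[155:200,360:440],None,fx=10,fy=10,interpolation=cv2.INTER_CUBIC))
W=cloud(d); 
for v in range(164,192,2): print(v,(W[v,372:420:2,2]*1000).round())
```

```text
164 [315. 318. 316. 318. 314. 312. 309. 298. 298. 355. 353. 298. 298. 298.
 292. 292. 294. 291. 289. 290. 291. 292. 298. 298.]
166 [ 315.  312.  307. -734. -741.  295.  299.  300.  296.  299.  299.  297.
  296.  298.  298.  289.  290.  287.  174.   44.   42.  291.  297.  291.]
168 [  1.  -1.  -3.  -3. 290. 295. 298. 299. 298. 297. 298. 299. 297. 297.
 299.  43.  41.  41.  41.  44.  44. 281.  84.  95.]
170 [290. 293. 289. 291. 292. 297. 299. 299. 298. 296. 299. 299. 300. 297.
 296.  41.  45.  44.  43.  41.  44.  58.  76. 636.]
172 [290. 292. 291. 290. 291. 291. 299. 297. 299. 299. 292. 289. 287. 280.
  40.  42.  43.  39.  43.  38.  42.  53. 634. 634.]
174 [293. 290.  41.  42.  45.  40. 294. 288. 286. 281.  43.  45.  45.  42.
  39.  41.  41.  44.  47.  45.  42. 635. 636. 636.]
176 [  2.   1.  43.  45.  44.  63.  74.  78.  71.  40.  45.  44.  41.  43.
  45.  44.  45.  45.  42.  43. 636. 637. 637. 636.]
178 [  0.   1.  41.  46.  47.  59.  73.  73.  nan  43.  40.  41.  43.  43.
  41.  43.  43.  42.  41. 636. 637. 638. 637. 637.]
180 [  1.   2.  36.  45.  47.  50.  58.  53.  43.  44.  44.  43.  43.  41.
  37.  41.  39.  40.  44. 638. 638. 638. 637. 636.]
182 [  2.   5.  -1.  44.  40.  47.  48.  44.  43.  42.  39.  42.  37.  44.
  41.  43.  40.  42. 638. 639. 637. 639. 637. 636.]
184 [  2.   2.  -2.  42.  42.  43.  41.  42.  41.  43.  43.  42.  43.  39.
   4.   0.   0. 639. 640. 638. 639. 636. 638. 638.]
186 [ -3.   2.  -3.  43.  43.  43.  46.  41.  40.  41.   1.   3.   2.   1.
   1.  -0. 640. 639. 639. 639. 638. 638. 638. 637.]
188 [ -3.  -0.  -1.  38.  39.  42.   1.  -1.  -1.  -1.   3.   2.   2.  -1.
   4. 639. 639. 639. 640. 639. 640. 639. 639. 637.]
190 [ -1.   0.  -2.   4.  -0.  -1.   3.   2.   2.   2.   4.   4.   2.   3.
 641. 642. 641. 640. 640. 639. 641. 639. 639. 639.]
```

View pics/t7.png

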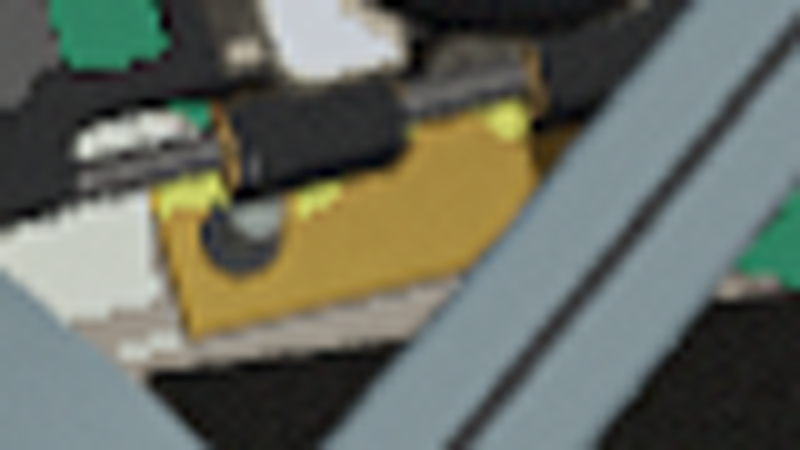

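Run:
```python
from h import *
np.set_printoptions(precision=4,suppress=True)
d=load('top'); W=cloud(d)
c=lambda p:(np.array(p,float)+.5)/10-.5+[360,155]
print('tip',px2w(d,c([(257,217)]),.074))
e=px2w(d,c([(190,335),(155,195),(455,272)]),.042); print(e)
v=e[0]-e[1];print('front yaw',np.degrees(np.arctan2(-v[1],-v[0])))
v=e[0]-e[2];print('side yaw',np.degrees(np.arctan2(-v[0],v[1])))
s=W[164:192,372:420].reshape(-1,3); s=s[(s[:,2]>.036)&(s[:,2]<.049)]; A=np.c_[s[:,:2],np.ones(len(s))]; print('plane',np.linalg.lstsq(A,s[:,2],rcond=None)[0])
# expected
y=np.radians(14.6);ex=np.array([np.cos(y),np.sin(y)]);ey=np.array([-np.sin(y),np.cos(y)])
t=np.array([.4913,-.2608]); print('expected corner',t-18e-3*ex+16e-3*ey)
go([.4871,-.2644,.163],14.5)
```

```text
tip [[ 0.4895 -0.2617  0.074 ]]
[[ 0.4705 -0.2509  0.042 ]
 [ 0.5008 -0.2437  0.042 ]
 [ 0.4847 -0.3073  0.042 ]]
front yaw 13.45758312207118
side yaw 14.162328503872894
plane [0.0251 0.0175 0.035 ]
expected corner [ 0.4698 -0.2499]
t 4.4 tcp [ 0.4905 -0.2616  0.1891] yaw 14.56 F [-0.5  0.8 -2.2] w 19.7
row [-3.9  1.9 26.1] 0.0011
```

Request:
jog_arm(
  increments=[
    [[-3,-1,9,0],[-3,-1,19,0],[-3,-1,25,0],[-3,-1,25.5,0],[-3,-1,25.5,0]],
  ],
)

```text
time_s: 4.82
tcp_pos: [0.4865, -0.2612, 0.1626]
ee_rot: [0.992, 0.126, -0.002, -0.003]
contact_force: [-0.4, 0.1, -2.0]
gripper_width: 0.211
```

Run:
```python
from h import *
go([.4868,-.2591,.163],14.5)
go([.448,-.109,.163],14.5)
```

```text
t 4.82 tcp [ 0.4865 -0.2612  0.1626] yaw 14.53 F [-0.4  0.1 -2. ] w 19.6
row [ 0.8 -2.  -0.4] 0.0005
t 4.82 tcp [ 0.4865 -0.2612  0.1626] yaw 14.53 F [-0.4  0.1 -2. ] w 19.6
row [   0.9 -157.     0.5] 0.0005
```

Request:
jog_arm(
  increments=[
    [[1,-12,0,0],[1,-28,0,0],[1,-45,0,0],[1,-60,0,0],[1,-70,0,0]],
  ],
)

```text
time_s: 5.23
tcp_pos: [0.4694, -0.1911, 0.1633]
ee_rot: [0.992, 0.127, -0.002, -0.003]
contact_force: [0.2, -0.1, -2.6]
gripper_width: 0.215
```

Run:
```python
from h import *
go([.448,-.109,.163],14.5)
d=cam('scene'); cv2.imwrite('pics/s4.png',cv2.resize(d['frame'][150:300,220:440],None,fx=3.6,fy=3.6,interpolation=cv2.INTER_CUBIC))
d=cam('top'); cv2.imwrite('pics/t8.png',cv2.resize(d['frame'][100:280,270:510],None,fx=3.3,fy=3.3,interpolation=cv2.INTER_CUBIC))
```

```text
t 5.23 tcp [ 0.4694 -0.1911  0.1633] yaw 14.57 F [ 0.2 -0.1 -2.6] w 20.0
row [ -0.  -84.9   0.8] 0.0013
```

View pics/t8.png

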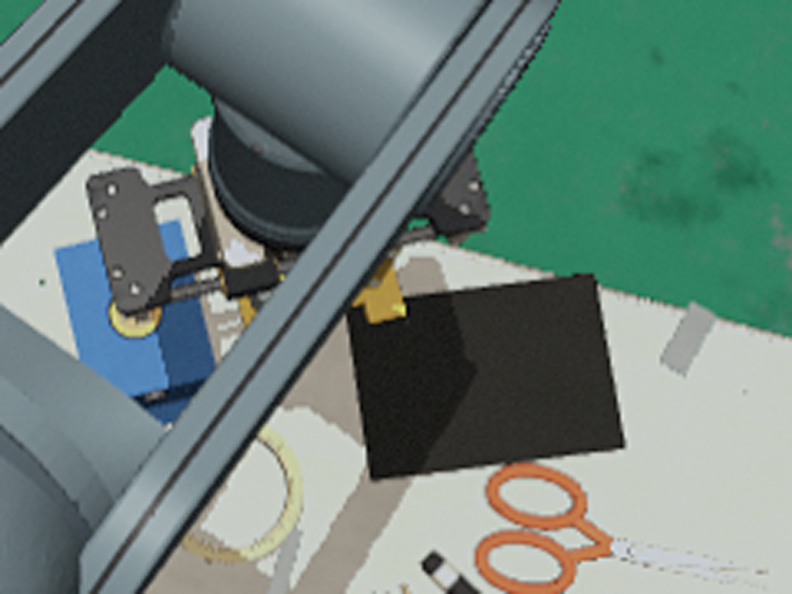

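View pics/s4.png

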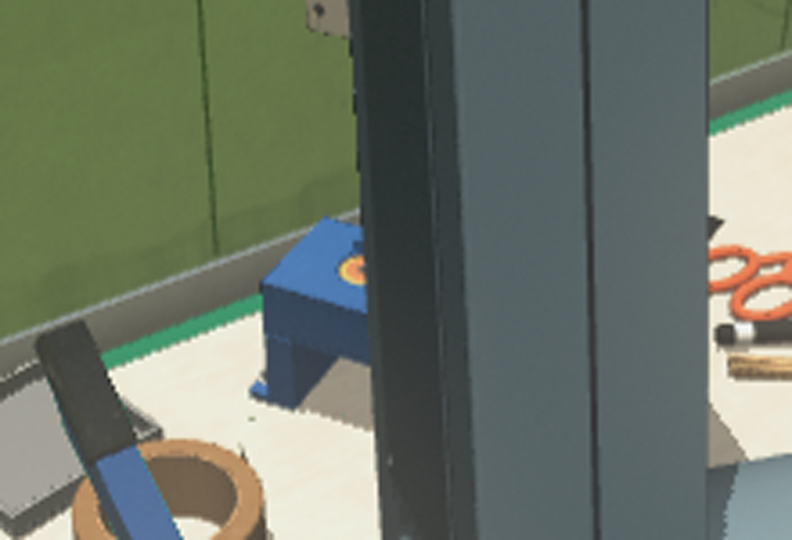

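The foot's front is at the tunnel mouth and lines up with the block. I'll continue along the tunnel.

Request:
jog_arm(
  increments=[
    [[0,-12,0.5,0],[0,-26,0.5,0],[0,-42,0.5,0],[0,-58,0.5,0],[0,-70,0.5,0]],
  ],
)

```text
time_s: 5.75
tcp_pos: [0.451, -0.1214, 0.1632]
ee_rot: [0.992, 0.128, -0.003, -0.003]
contact_force: [-0.3, -0.2, -2.3]
gripper_width: 0.215
```

Run:
```python
from h import *
go([.448,-.109,.163],14.5)
```

```text
t 5.75 tcp [ 0.451  -0.1214  0.1632] yaw 14.67 F [-0.3 -0.2 -2.3] w 20.0
row [  0.3 -12.7   0.3] 0.0029
```

Request:
jog_arm(
  increments=[
    [[0.3,-6,0,0.003],[0.3,-12,0,0.003],[0.3,-12.7,0,0.003],[0.3,-12.7,0,0.003]],
  ],
)

```text
time_s: 6.08
tcp_pos: [0.4482, -0.1089, 0.1634]
ee_rot: [0.992, 0.126, -0.003, -0.003]
contact_force: [0.8, -0.4, -1.2]
gripper_width: 0.218
```

Run:
```python
from h import *
go([.448,-.109,.163],14.5)
d=cam('scene'); cv2.imwrite('pics/s5.png',cv2.resize(d['frame'][150:300,220:440],None,fx=3.6,fy=3.6,interpolation=cv2.INTER_CUBIC))
d=cam('top'); cv2.imwrite('pics/t9.png',cv2.resize(d['frame'][100:280,250:490],None,fx=3.3,fy=3.3,interpolation=cv2.INTER_CUBIC))
```

```text
t 6.08 tcp [ 0.4482 -0.1089  0.1634] yaw 14.53 F [ 0.8 -0.4 -1.2] w 20.3
row [-0.2  0.1  0.4] 0.0006
```

View pics/t9.png

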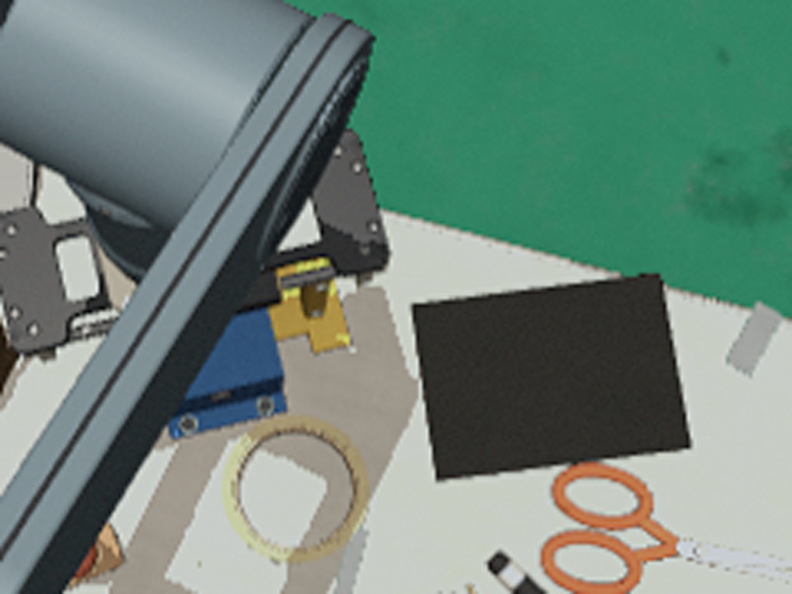

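View pics/s5.png

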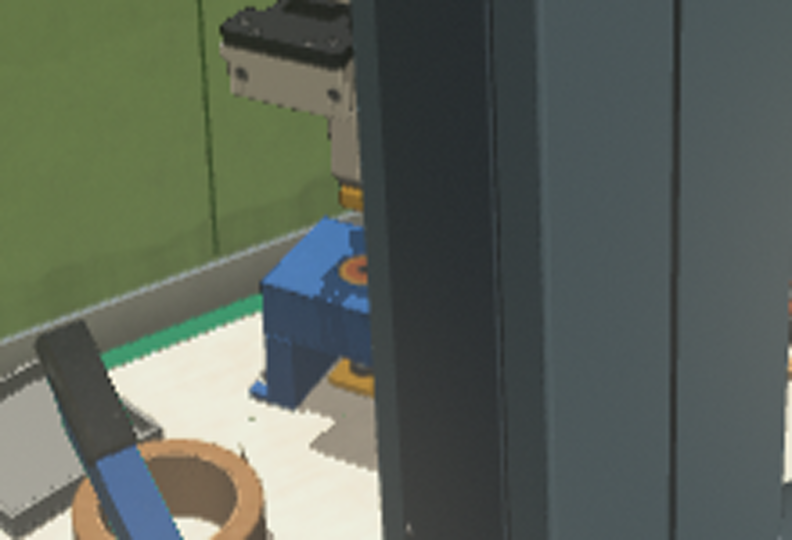

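The foot is in the tunnel, visible at about (350,375) in the scene crop, and the TCP is within 0.2 mm of target. I'll lift in stages and watch the force.

Request:
jog_arm(
  increments=[
    [[-0.2,0.1,-3,0],[-0.2,0.1,-6,0],[-0.2,0.1,-9,0],[-0.2,0.1,-12,0],[-0.2,0.1,-15,0]],
  ],
)

```text
time_s: 6.6
tcp_pos: [0.4482, -0.1099, 0.1785]
ee_rot: [0.992, 0.126, -0.003, -0.003]
contact_force: [0.6, -0.2, -7.1]
gripper_width: 0.213
```

Request:
jog_arm(
  increments=[
    [[0,0,-3,0],[0,0,-6,0],[0,0,-8,0],[0,0,-10,0]],
  ],
)

```text
time_s: 6.93
tcp_pos: [0.4481, -0.1098, 0.1885]
ee_rot: [0.992, 0.126, -0.003, -0.003]
contact_force: [1.6, 0.5, -6.7]
gripper_width: 0.215
```

Run:
```python
from h import *
go([.448,-.109,.202],14.5)
```

```text
t 6.93 tcp [ 0.4481 -0.1098  0.1885] yaw 14.46 F [ 1.6  0.5 -6.7] w 20.0
row [  0.   -0.9 -13.5] -0.0006
```

Request:
jog_arm(
  increments=[
    [[0,-0.5,-4,0],[0,-0.9,-7,0],[0,-0.9,-10,0],[0,-0.9,-12.5,0],[0,-0.9,-13.5,0]],
  ],
)

```text
time_s: 7.35
tcp_pos: [0.4482, -0.1094, 0.2026]
ee_rot: [0.992, 0.126, -0.003, -0.003]
contact_force: [0.8, -2.4, -7.7]
gripper_width: 0.214
```

Request:
jog_arm(
  increments=[
    [[0,0,-0.5,0],[0,0,-0.5,0],[0,0,-0.5,0]],
  ],
)

```text
time_s: 7.6
tcp_pos: [0.4481, -0.1094, 0.2027]
ee_rot: [0.992, 0.126, -0.003, -0.003]
contact_force: [2.0, -1.8, -12.2]
gripper_width: 0.214
```

Run:
```python
from h import *
go([.448,-.109,.163],14.5)
d=cam('scene'); cv2.imwrite('pics/s6.png',cv2.resize(d['frame'][150:300,220:440],None,fx=3.6,fy=3.6,interpolation=cv2.INTER_CUBIC))
```

```text
t 7.6 tcp [ 0.4481 -0.1094  0.2027] yaw 14.46 F [  2.   -1.8 -12.2] w 19.9
row [ 0.2 -0.1 39.7] -0.0006
```

View pics/s6.png

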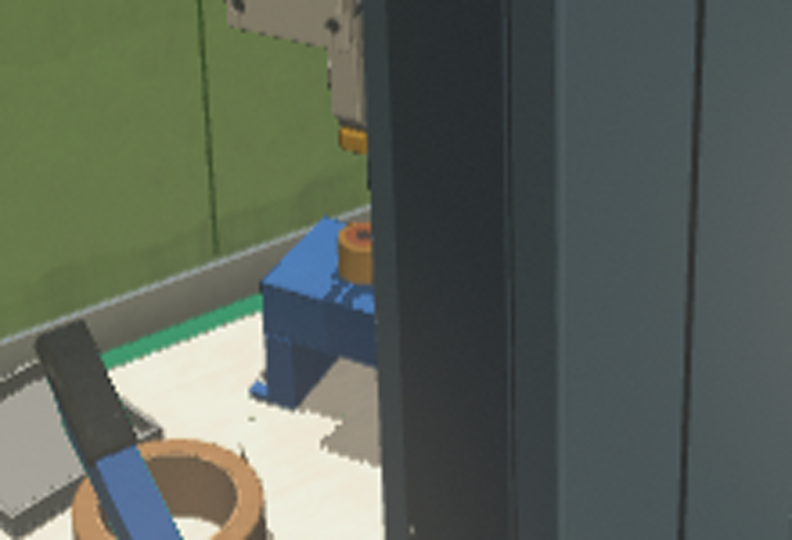

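The bushing now stands well out of the top, at crop (357,253), and the foot has met the deck: the force rose to 12 N. I'll lower the tool and back it out.

Request:
jog_arm(
  increments=[
    [[0,0,8,0],[0,0,18,0],[0,0,28,0],[0,0,36,0],[0,0,39.5,0]],
  ],
)

```text
time_s: 8.07
tcp_pos: [0.4469, -0.1085, 0.1615]
ee_rot: [0.992, 0.126, -0.004, -0.004]
contact_force: [-1.2, -0.2, -2.7]
gripper_width: 0.213
```

Request:
jog_arm(
  increments=[
    [[0,0,0,0],[0,0,0,0]],
  ],
)

```text
time_s: 8.23
tcp_pos: [0.4465, -0.1083, 0.1611]
ee_rot: [0.992, 0.126, -0.004, -0.004]
contact_force: [0.0, -0.2, -2.1]
gripper_width: 0.211
```

Run:
```python
from h import *
go([.4868,-.2591,.163],14.5)
```

```text
t 8.23 tcp [ 0.4465 -0.1083  0.1611] yaw 14.47 F [ 0.  -0.2 -2.1] w 19.7
row [  1.3 156.1  -3.4] -0.0005
```

Request:
jog_arm(
  increments=[
    [[1,12,-2,0],[1,30,-2,0],[1,50,-2,0],[1,70,-2,0],[1,90,-2,0]],
  ],
)

```text
time_s: 8.65
tcp_pos: [0.4708, -0.1972, 0.163]
ee_rot: [0.992, 0.126, -0.004, -0.003]
contact_force: [-0.1, -0.1, -1.6]
gripper_width: 0.215
```

Request:
jog_arm(
  increments=[
    [[0.5,20,0,0],[0.5,40,0,0],[0.5,58,-3,0],[0.5,68,-10,0],[0.5,70,-20,0]],
  ],
)

```text
time_s: 9.07
tcp_pos: [0.4892, -0.2679, 0.1824]
ee_rot: [0.992, 0.125, -0.004, -0.003]
contact_force: [0.1, -0.7, -2.6]
gripper_width: 0.218
```

Run:
```python
from h import *
# foot centre 37mm behind tip; want at mat centre (.4218,-.3373), yaw 8
y=np.radians(10.); t=np.array([.4218,-.3373])+.037*np.array([-np.sin(y),np.cos(y)]); print(t)
go([*t,.19],10)
d=cam('top'); cv2.imwrite('pics/t10.png',cv2.resize(d['frame'][100:280,250:490],None,fx=3.3,fy=3.3,interpolation=cv2.INTER_CUBIC))
```

```text
[ 0.41537502 -0.30086211]
t 9.07 tcp [ 0.4892 -0.2679  0.1824] yaw 14.37 F [ 0.1 -0.7 -2.6] w 20.2
row [-79.7  13.6  -7.2] 0.0762
```

View pics/t10.png

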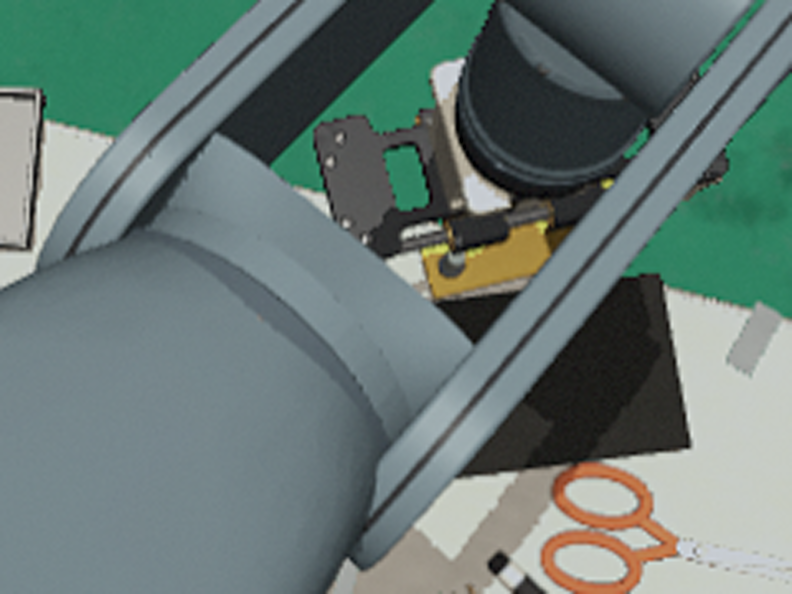

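The tool is clear of the block and still held upright, with its tip at crop (455,262). I'm carrying it over the mat.

Request:
jog_arm(
  increments=[
    [[-15,3,-6,0.02],[-35,6,-7,0.04],[-55,10,-7,0.06],[-70,12.5,-7,0.076],[-78,13.6,-7,0.076]],
  ],
)

```text
time_s: 9.53
tcp_pos: [0.4167, -0.3006, 0.1931]
ee_rot: [0.996, 0.087, -0.003, -0.001]
contact_force: [0.2, 0.0, -1.1]
gripper_width: 0.214
```

Run:
```python
from h import *
go([.4154,-.3009,.159],10)
```

```text
t 9.53 tcp [ 0.4167 -0.3006  0.1931] yaw 9.98 F [ 0.2  0.  -1.1] w 19.9
row [-1.2  0.2 34.1] -0.0003
```

Request:
jog_arm(
  increments=[
    [[-1,0,8,0],[-1,0,16,0],[-1,0,24,0],[-1,0,30,0],[-1,0,32,0]],
  ],
)

```text
time_s: 9.95
tcp_pos: [0.4155, -0.2995, 0.1593]
ee_rot: [0.996, 0.087, -0.003, -0.003]
contact_force: [0.2, 0.7, -2.5]
gripper_width: 0.209
```

Request:
jog_arm(
  increments=[
    [[0,0,1,0],[0,0,2,0],[0,0,2,0]],
  ],
)

```text
time_s: 10.2
tcp_pos: [0.4158, -0.2993, 0.1583]
ee_rot: [0.996, 0.088, -0.003, -0.002]
contact_force: [-2.5, 3.0, 5.8]
gripper_width: 0.215
```

Contact: Fz is now +5.8 N, so the tool is on the mat. I'll release gently and rise.

Request:
jog_arm(
  increments=[
    [[0,0,0,0],[0,0,0,0],[0,0,0,0],[0,0,0,0],[0,0,0,0]],
  ],
  fingers=50,
)

```text
time_s: 10.62
tcp_pos: [0.416, -0.2994, 0.1582]
ee_rot: [0.996, 0.088, -0.003, -0.002]
contact_force: [-0.6, -0.2, -0.2]
gripper_width: 0.511
```

Request:
jog_arm(
  increments=[
    [[0,0,-8,0],[0,0,-25,0],[0,0,-50,0],[0,0,-75,0],[0,0,-85,0]],
  ],
)

```text
time_s: 11.03
tcp_pos: [0.4177, -0.3009, 0.247]
ee_rot: [0.996, 0.088, -0.002, -0.0]
contact_force: [-0.0, -0.8, 0.4]
gripper_width: 0.535
```

Run:
```python
from h import *
go([.4474,-.1091,.16],14.5)
```

```text
t 11.03 tcp [ 0.4177 -0.3009  0.247 ] yaw 10.09 F [-0.  -0.8  0.4] w 49.8
row [  63.2 -183.5   86.9] -0.0769
```

Request:
jog_arm(
  increments=[
    [[13,-38,0,-0.03],[26,-75,0,-0.06],[39,-113,0,-0.077],[52,-150,10,-0.077],[62,-180,25,-0.077]],
  ],
)

```text
time_s: 11.45
tcp_pos: [0.4478, -0.1109, 0.223]
ee_rot: [0.992, 0.126, -0.0, 0.0]
contact_force: [0.5, -0.9, -0.4]
gripper_width: 0.536
```

Request:
jog_arm(
  increments=[
    [[1,-3,15,0],[1,-3,30,0],[1,-3,30,0]],
  ],
)

```text
time_s: 11.7
tcp_pos: [0.4464, -0.1059, 0.1904]
ee_rot: [0.992, 0.127, -0.002, -0.001]
contact_force: [-0.6, -0.2, -0.5]
gripper_width: 0.536
```

Run:
```python
from h import *
go([.4474,-.1091,.099],14.5)
d=cam('scene'); cv2.imwrite('pics/s7.png',cv2.resize(d['frame'][150:300,220:440],None,fx=3.6,fy=3.6,interpolation=cv2.INTER_CUBIC))
d=cam('top'); cv2.imwrite('pics/t11.png',cv2.resize(d['frame'][100:280,250:490],None,fx=3.3,fy=3.3,interpolation=cv2.INTER_CUBIC))
```

```text
t 11.7 tcp [ 0.4464 -0.1059  0.1904] yaw 14.62 F [-0.6 -0.2 -0.5] w 49.9
row [ 0.6  3.6 91.4] 0.0022
```

View pics/t11.png

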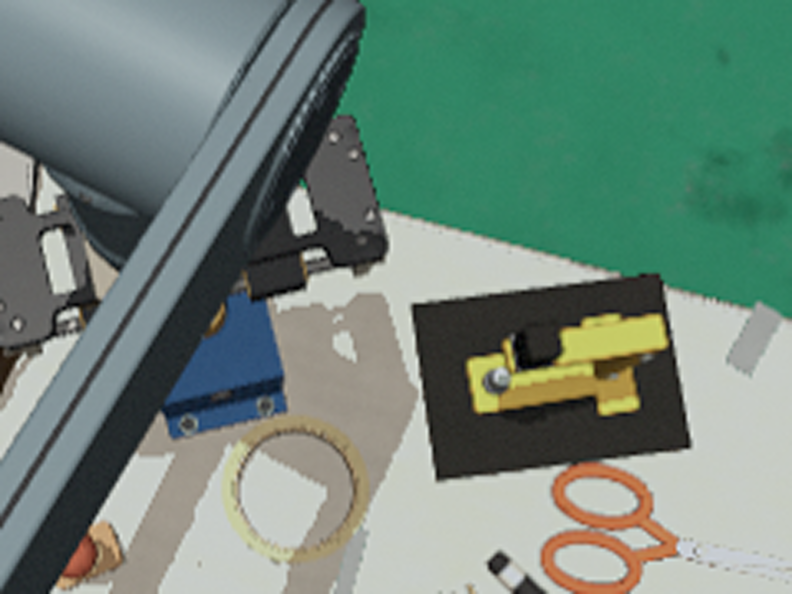

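View pics/s7.png

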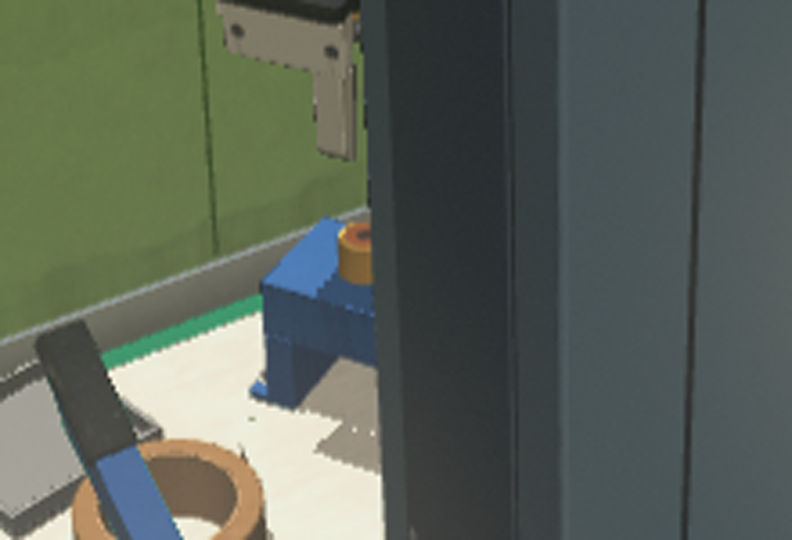

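The tool stands upright near the mat's centre, at crop (560,360), and the bushing is still raised at scene crop (357,253). I'm descending around it.

Request:
jog_arm(
  increments=[
    [[0.8,3.6,15,0],[0.8,3.6,40,0],[0.8,3.6,65,0],[0.8,3.6,82,0],[0.8,3.6,86,0]],
  ],
)

```text
time_s: 12.22
tcp_pos: [0.4483, -0.1112, 0.1052]
ee_rot: [0.992, 0.126, -0.002, -0.001]
contact_force: [0.1, 0.8, 0.2]
gripper_width: 0.539
```

Request:
jog_arm(
  increments=[
    [[0,0,0,0]],
  ],
)

```text
time_s: 12.3
tcp_pos: [0.4483, -0.1117, 0.1051]
ee_rot: [0.992, 0.125, -0.002, -0.001]
contact_force: [0.6, 0.2, 0.3]
gripper_width: 0.539
```

Run:
```python
from h import *
go([.4477,-.1091,.099],14.5)
```

```text
t 12.3 tcp [ 0.4483 -0.1117  0.1051] yaw 14.38 F [0.6 0.2 0.3] w 50.2
row [ 0.1 -2.6  6.2] -0.0022
```

Request:
jog_arm(
  increments=[
    [[0,-2.5,3,0],[0,-2.5,5.5,0],[0,-2.5,5.5,0]],
  ],
)

```text
time_s: 12.55
tcp_pos: [0.4481, -0.1096, 0.1004]
ee_rot: [0.992, 0.125, -0.002, -0.001]
contact_force: [-1.3, 0.8, -0.3]
gripper_width: 0.54
```

Request:
jog_arm(
  increments=[
    [[0,0,0,0],[0,0,0,0],[0,0,0,0],[0,0,0,0]],
  ],
  fingers=0,
  grip_force=40,
)

```text
time_s: 12.88
tcp_pos: [0.4482, -0.1091, 0.1006]
ee_rot: [0.992, 0.125, -0.001, -0.001]
contact_force: [0.9, 2.7, 0.8]
gripper_width: 0.338
```

Request:
jog_arm(
  increments=[
    [[0,0,0,0],[0,0,0,0],[0,0,0,0]],
  ],
)

```text
time_s: 13.13
tcp_pos: [0.4482, -0.109, 0.1006]
ee_rot: [0.992, 0.125, -0.002, -0.001]
contact_force: [-0.3, 0.8, 0.8]
gripper_width: 0.337
```

Request:
jog_arm(
  increments=[
    [[0,0,-3,0],[0,0,-8,0],[0,0,-18,0],[0,0,-30,0],[0,0,-45,0]],
  ],
)

```text
time_s: 13.55
tcp_pos: [0.4479, -0.1091, 0.146]
ee_rot: [0.992, 0.125, -0.002, -0.001]
contact_force: [0.1, -0.4, -0.0]
gripper_width: 0.336
```

Request:
jog_arm(
  increments=[
    [[0,0,-20,0],[0,0,-30,0],[0,0,-30,0]],
  ],
)

```text
time_s: 13.8
tcp_pos: [0.4496, -0.1102, 0.1787]
ee_rot: [0.992, 0.125, 0.0, 0.001]
contact_force: [1.3, -0.4, -0.3]
gripper_width: 0.334
```

Run:
```python
from h import *
np.set_printoptions(precision=4,suppress=True)
d=load('top')
f=lambda p:(np.array(p,float)+.5)/4.8-.5+[195,115]
t=px2w(dict(np.load('top.npz')),f([(97,50),(328,62),(310,292),(75,278)]),.018); print(t,t.mean(0))
for i in range(4): e=t[(i+1)%4]-t[i]; print(np.linalg.norm(e),np.degrees(np.arctan2(e[1],e[0])))
go([*t.mean(0)[:2],.16],-5)
d=cam('scene'); cv2.imwrite('pics/s8.png',cv2.resize(d['frame'][100:300,180:440],None,fx=3,fy=3,interpolation=cv2.INTER_CUBIC))
```

```text
[[0.6162 0.1145 0.018 ]
 [0.6106 0.0046 0.018 ]
 [0.5005 0.0088 0.018 ]
 [0.5061 0.1186 0.018 ]] [0.5583 0.0616 0.018 ]
0.11006916450681817 -92.90405227969921
0.11021443075647579 177.7965411481084
0.10997737938991431 87.04586244820614
0.11011946298060253 -2.1550726192408254
t 13.8 tcp [ 0.4496 -0.1102  0.1787] yaw 14.37 F [ 1.3 -0.4 -0.3] w 31.1
row [ 147.9 -139.4   18.6] 0.338
```

View pics/s8.png

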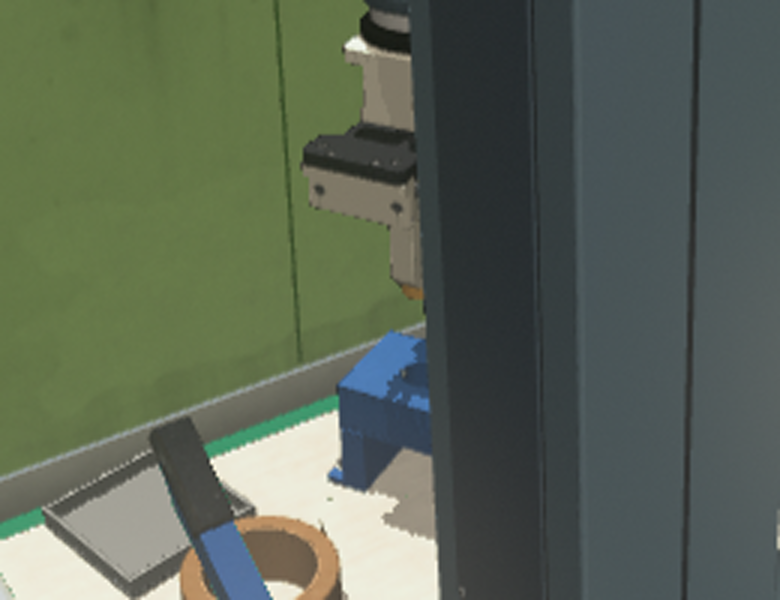

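The bushing is out of the bore and held, at crop (412,293). I'll check clearances around the tray (wall, scale, stapler) before going there.

Run:
```python
from h import *
np.set_printoptions(precision=3,suppress=True,linewidth=200)
W=cloud(load('scene')).reshape(-1,3)
s=W[(W[:,2]>.05)&(np.hypot(W[:,0]-.558,W[:,1]-.062)<.4)]
H,_,_=np.histogram2d(s[:,0],s[:,1],bins=[np.arange(.2,1.0,.05),np.arange(-.3,.5,.05)])
print('rows x from .2, cols y from -.3 step .05');
mx=np.zeros(H.shape)
ix=((s[:,0]-.2)//.05).astype(int); iy=((s[:,1]+.3)//.05).astype(int)
for a,b,z in zip(ix,iy,s[:,2]):
    if 0<=a<mx.shape[0] and 0<=b<mx.shape[1]: mx[a,b]=max(mx[a,b],z)
print((mx*1000).astype(int))
go([.5583,.0616,.1787],-2.5)
```

```text
rows x from .2, cols y from -.3 step .05
[[  0   0   0   0   0   0   0   0   0 595 189  71   0   0   0]
 [  0   0   0   0   0   0   0   0   0 220 220   0   0   0   0]
 [  0   0   0   0   0   0   0   0   0 263 249  82  83  81   0]
 [  0   0   0   0   0 562 557  51  69 263  73  82  83  83   0]
 [  0   0   0   0 517 557  50   0  51  54  60  82  83  81   0]
 [  0   0   0  97 548 551   0  50   0   0  60 100 100  62  61]
 [  0   0   0  96 544   0   0   0   0   0  61 102 102  62  59]
 [  0   0   0   0   0   0   0   0   0  57  60  92  91  61   0]
 [  0   0   0   0   0   0   0   0   0   0   0   0  58  60 115]
 [  0   0   0   0   0   0   0   0   0   0   0   0   0   0 113]
 [  0   0   0   0   0   0   0   0   0   0   0   0   0   0 108]
 [  0   0   0   0   0   0   0   0   0   0   0   0   0   0   0]
 [  0   0   0   0   0   0   0   0   0   0   0   0   0   0   0]
 [  0   0   0   0   0   0   0   0   0   0   0   0   0   0   0]
 [  0   0   0   0   0   0   0   0   0   0   0   0   0   0   0]]
t 13.85 tcp [ 0.449 -0.11   0.177] yaw 14.36 F [-0.7 -0.1 -1.4] w 31.5
row [ 148.6 -138.8   -1.7] 0.2943
```

Clear: the nearest tall thing is the stapler handle (263 mm high) at x 0.30–0.40, y 0.15–0.25, outside the gripper's footprint at the tray.

Request:
jog_arm(
  increments=[
    [[20,-19,-2,0.06],[45,-42,-2,0.12],[72,-67,-2,0.18],[100,-93,-2,0.24],[125,-117,-2,0.294]],
  ],
)

```text
time_s: 14.27
tcp_pos: [0.5411, 0.0363, 0.1776]
ee_rot: [1.0, -0.023, -0.002, -0.0]
contact_force: [-0.0, -0.6, -1.4]
gripper_width: 0.336
```

Run:
```python
from h import *
go([.5583,.0616,.12],-2.5)
```

```text
t 14.27 tcp [0.5411 0.0363 0.1776] yaw -2.68 F [-0.  -0.6 -1.4] w 31.3
row [ 16.2 -26.   57.6] -0.0031
```

Request:
jog_arm(
  increments=[
    [[10,-15,5,0],[16,-25,20,0],[16.2,-25,40,0],[16.2,-25,57,0],[16.2,-25,57,0]],
  ],
)

```text
time_s: 14.68
tcp_pos: [0.5549, 0.0612, 0.1156]
ee_rot: [1.0, -0.023, -0.006, -0.0]
contact_force: [-0.5, -0.2, -1.2]
gripper_width: 0.338
```

Run:
```python
from h import *
go([.5583,.0616,.023],-2.5)
d=cam('scene'); cv2.imwrite('pics/s9.png',cv2.resize(d['frame'][100:300,180:440],None,fx=3,fy=3,interpolation=cv2.INTER_CUBIC))
```

```text
t 14.68 tcp [0.5549 0.0612 0.1156] yaw -2.63 F [-0.5 -0.2 -1.2] w 31.4
row [ 4.6 -0.5 92.5] -0.0023
```

View pics/s9.png

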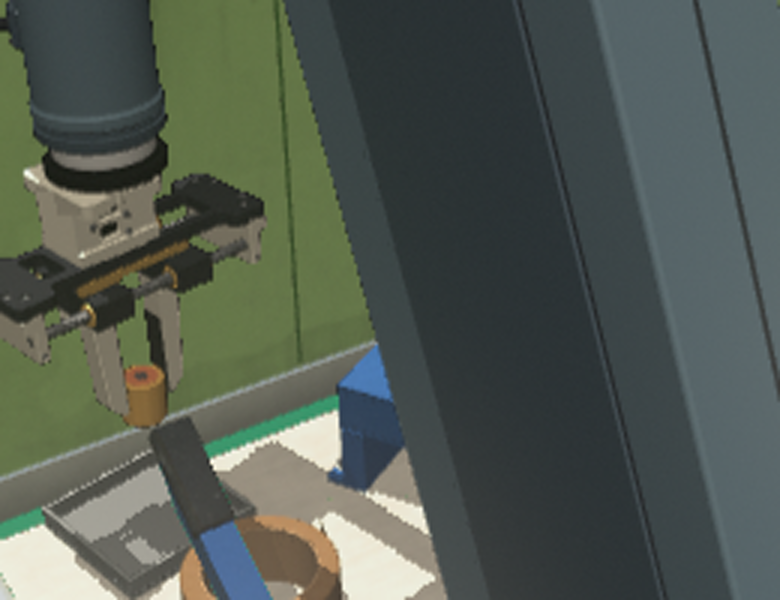

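The bushing is held straight between the fingers at crop (146,398), above the tray. I'm lowering it.

Request:
jog_arm(
  increments=[
    [[2,0,20,0],[4,0,45,0],[4.6,0,68,0],[4.6,0,82,0],[4.6,0,88,0]],
  ],
)

```text
time_s: 15.15
tcp_pos: [0.5586, 0.0605, 0.028]
ee_rot: [1.0, -0.023, -0.006, -0.0]
contact_force: [-0.9, 0.1, -0.2]
gripper_width: 0.338
```

Run:
```python
from h import *
go([.5583,.0616,.017],-2.5)
```

```text
t 15.15 tcp [0.5586 0.0605 0.028 ] yaw -2.69 F [-0.9  0.1 -0.2] w 31.4
row [-0.2 -1.1 11. ] -0.0033
```

Request:
jog_arm(
  increments=[
    [[0,-1,4,0],[0,-1,7,0],[0,-1,9,0],[0,-1,9,0]],
  ],
)

```text
time_s: 15.48
tcp_pos: [0.559, 0.0614, 0.0196]
ee_rot: [1.0, -0.024, -0.006, -0.0]
contact_force: [0.1, 1.4, -1.2]
gripper_width: 0.338
```

Request:
jog_arm(
  increments=[
    [[0,0,1,0],[0,0,2,0],[0,0,2,0]],
  ],
)

```text
time_s: 15.73
tcp_pos: [0.5597, 0.0614, 0.0184]
ee_rot: [1.0, -0.023, -0.005, -0.0]
contact_force: [0.3, 1.3, 1.2]
gripper_width: 0.34
```

Request:
jog_arm(
  increments=[
    [[0,0,1,0],[0,0,1,0]],
  ],
)

```text
time_s: 15.9
tcp_pos: [0.56, 0.0614, 0.0183]
ee_rot: [1.0, -0.023, -0.005, -0.0]
contact_force: [-1.6, 0.3, 5.8]
gripper_width: 0.334
```

Contact: 5.8 N and no further descent. I'll release, opening only enough to clear the tray walls.

Request:
jog_arm(
  increments=[
    [[0,0,-0.5,0],[0,0,-0.5,0],[0,0,-0.5,0],[0,0,-0.5,0]],
  ],
  fingers=44,
)

```text
time_s: 16.23
tcp_pos: [0.56, 0.0614, 0.0187]
ee_rot: [1.0, -0.023, -0.005, -0.0]
contact_force: [-0.6, 0.2, 0.4]
gripper_width: 0.47
```

Request:
jog_arm(
  increments=[
    [[0,0,-5,0],[0,0,-15,0],[0,0,-40,0],[0,0,-75,0],[0,0,-110,0]],
  ],
)

```text
time_s: 16.65
tcp_pos: [0.5602, 0.0614, 0.1299]
ee_rot: [1.0, -0.023, -0.006, -0.0]
contact_force: [1.2, 0.2, -0.1]
gripper_width: 0.471
```

Request:
jog_arm(
  increments=[
    [[-20,10,-20,0],[-50,40,-40,0],[-80,70,-40,0],[-110,100,-40,0],[-130,130,-40,0]],
  ],
)

```text
time_s: 17.07
tcp_pos: [0.4233, -0.062, 0.1727]
ee_rot: [1.0, -0.022, -0.005, 0.0]
contact_force: [0.4, -1.0, -0.4]
gripper_width: 0.472
```

Run:
```python
from h import *
go([.5583,.0616,.017],-2.5)
d=cam('scene'); cv2.imwrite('pics/s10.png',cv2.resize(d['frame'][150:350,180:440],None,fx=3,fy=3,interpolation=cv2.INTER_CUBIC))
d=cam('top'); cv2.imwrite('pics/t12.png',d['frame'])
```

```text
t 17.07 tcp [ 0.4233 -0.062   0.1727] yaw -2.58 F [ 0.4 -1.  -0.4] w 43.9
row [ 130.7 -129.6  154.4] -0.0013
```

View pics/t12.png

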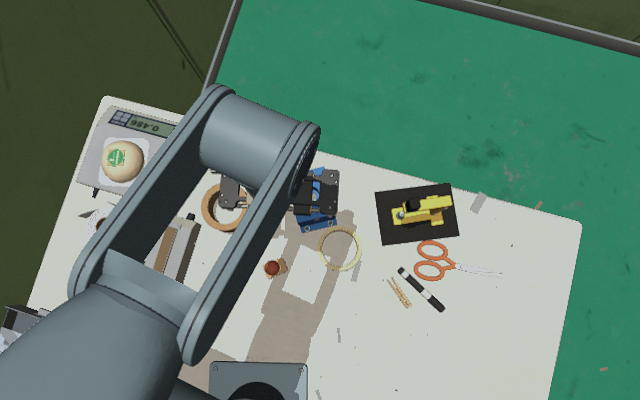

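View pics/s10.png

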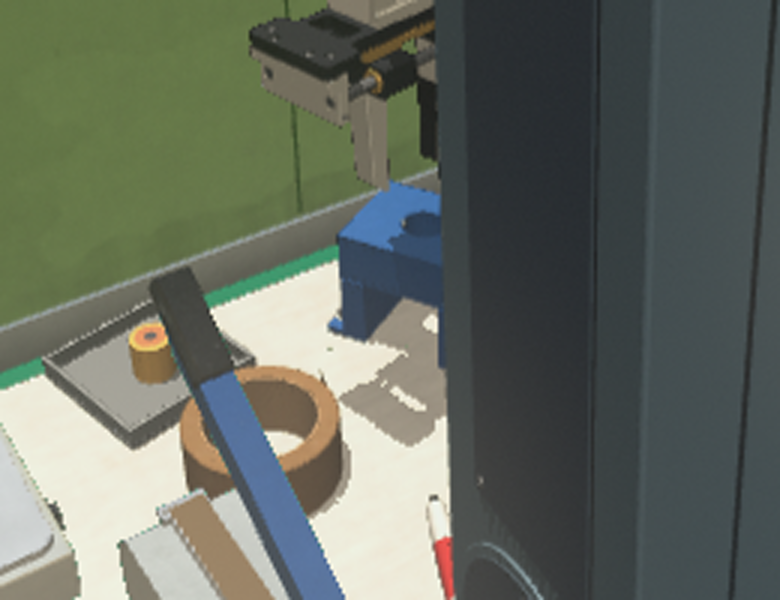

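The bushing stands upright in the tray at scene crop (152,352), and the tool is on the mat at top (420,212). I'll do a quick numeric check before handing in.

Run:
```python
from h import *
np.set_printoptions(precision=4,suppress=True)
W=cloud(load('scene')).reshape(-1,3)
s=W[(np.hypot(W[:,0]-.558,W[:,1]-.0615)<.03)&(W[:,2]>.032)&(W[:,2]<.06)]; print('bushing top',len(s),s.mean(0))
A=np.c_[s[:,:2],np.ones(len(s))]; print('slope',np.linalg.lstsq(A,s[:,2],rcond=None)[0])
d=load('top');W=cloud(d)[170:245,375:465].reshape(-1,3)
for n,lo,hi in(('grip',.185,.21),('arm',.143,.16),('foot',.008,.018)):
    s=W[(W[:,2]>lo)&(W[:,2]<hi)]; A=np.c_[s[:,:2],np.ones(len(s))]; print(n,len(s),s.mean(0),np.linalg.lstsq(A,s[:,2],rcond=None)[0])
# rolls moved?
d0=load('top'); print(px2w(d0,[(340,249)],.025))
s=ctrl.observe(); print(s['time_s'],s['contact_force'])
print(ctrl.sign_off())
```

```text
bushing top 110 [0.5568 0.0671 0.0354]
slope [ 0.0316 -0.0261  0.0196]
grip 134 [ 0.415  -0.2986  0.1952] [ 0.0718 -0.1377  0.1243]
arm 394 [ 0.4213 -0.3384  0.1512] [0.0217 0.0085 0.1449]
foot 606 [ 0.4093 -0.3397  0.0115] [0.0172 0.0075 0.0069]
[[ 0.3414 -0.1704  0.025 ]]
17.1667 [0.208  0.1943 0.3959]
the job is handed in; nothing more can be done
None
```

The job is done and handed in at 17.2 s of the 59 s allowed; the sign-off gave no verdict.

**What I did**
1. I took the push-out tool by its grip, slid its foot into the tunnel from the mat side and lifted. The push took about 5 N, and I stopped when the force rose to 12 N as the foot met the deck. That put the bushing about 25 mm above its start.
2. I backed the tool out and stood it on the mat.
3. I pulled the bushing out and set it in the tray.

**Last checks**
- **Bushing:** its top is level at 35 mm height. The gripper let go about 2 mm from the tray centre; the depth points put the bushing about 6 mm off. Both are well inside 40 mm.
- **Tool:** it stands upright, with its upper arm and foot level to about 0.02 rad. Its foot centre is about 2 mm from the mat centre, worked out from the gripper's position at release. A slope fit on the small grip top read 0.14, which disagrees; I put this down to depth noise at its edges.
- **Robot:** it was clear of everything, with about 0.5 N of force reading, which is sensor noise.
- **Tape rolls:** I checked these only by eye. The masking roll is where it was; the brown one was partly hidden in the last top view, but the scene view shows it in place.

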